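Gauge the tea caddy under the height bar

TASK

The lid of the grey tea caddy stands proud: press it gently until it is fully home, without hammering it. Then put the caddy upright into the lane of the wooden height gauge and push it lengthwise under the fixed bar, without ramming the bar, until it presses lightly but surely on the sprung rubber end stop, neither just touching it nor driving it right in. Leave the caddy standing there under the bar with its lid down, and leave the mug, the tub and the spice jar alone.

Things in the scene. Friction and masses are not known exactly. Their poses are not given: they have to be found in the camera images.
- caddy: Loose grey box-shaped tea caddy, 100 mm long (its x), 56 mm wide (its y); body 68 mm high, 78 mm with the lid home. 0.3 to 0.5 kg. Origin: centre of the underside, z up. Either end may go first. Stands on the worktop left or right of the gauge. Grip it across its width by the body, below the lid.
- lid: Steel lid plate of the caddy, 96 x 52 x 10 mm, its edges 2 mm inside the body's. Origin: centre of its underside, 68 mm above the caddy's underside when home. Press it near its centre: about 6 N of friction on the way down, then it stops firmly; over 45 N from the fingers dents it.
- lid_slide (a joint): How far the lid stands proud of its home position, m: 0 is fully home, at the start 0.005 to 0.010. Stays where it is left.
- lid_top (a point): Centre of the lid's upper face.
- gauge: Fixed wooden gauge. Origin: on the worktop, mid-lane, under the bar; x along the lane in the pushing direction (away from the robot), y left, z up. Two rails 12 mm thick, 20 mm high leave a 60 mm wide lane from x = -75 to 120 mm; flared lead-ins as high widen its mouth to about 75 mm, from x = -75 to -100 mm. Floor: the worktop. Beyond the bar an end stop is clamped across the rails.
- bridge: Fixed bridge of the gauge, same origin and axes: an aluminium bar across the lane at x = 0, 12 mm thick along x, 96 mm long, underside 81 mm and top 95 mm above the worktop, on two posts (20 mm along x, y from 30 to 42 mm either side) standing on the rails. The caddy passes with 3 mm to spare only if its lid is home.
- bumper (a joint): Press-in of the end stop's rubber bumper, m: 0 relaxed, grows away from the bar, end at 0.010; spring about 2 N per mm. Pressed lightly but surely means 2 to 7 mm. Disc 22 mm across, centre 42 mm up, facing the bar. The stop is clamped anew each time: relaxed face anywhere from gauge x = 58 to 85 mm, not measured; find it by feel.
- spice_jar: Bystander: spice jar with a dark cap, 41 mm in diameter, 104 mm high, on the side of the gauge where the caddy is not. Origin: centre of its underside.
- striped_mug: Bystander: striped mug, 82 x 116 mm, 100 mm high, left of the gauge's far end. Origin: centre of its underside.
- tub: Bystander: white tub with a snap lid, 67 mm in diameter, 78 mm high, right of the gauge's far end. Origin: centre of its underside.
Mind the look-alikes: they are no part of the job. What is shaped like the caddy but yellow is not meant.

How it is judged:
By the outcome, as a careful person would: the job done as asked, in the order asked, and still so for the second after the job is handed in, with the robot touching nothing.
It also fails if it takes over 72 s, if anything falls off the work surface, if the arm or the gripper's body presses on something with over 40 N, if the wrist force passes 120 N, or if a joint passes its speed limit or range.

ROBOT

A 6-joint arm with a two-finger parallel gripper is mounted at the origin on a cart in front of the work surface, level with it; the furniture and walls round the work are solid. World frame = base frame: x ahead of the robot, y to its left, z up, the work surface at z = 0. Lengths are in m, angles in rad, forces in N, time in s.
With the tool pointing down it reaches from about 0.25 to 0.775 m from the base axis. Payload 4 kg.
Tool frame: the origin (TCP) lies at the very end of the fingers, on their centre line; the grasp point (between the pads) lies 19 mm behind it; z points along the fingers, y is the line along which they close (so a half turn about z gives the same grasp; the last joint's range is limited). The gripper opens to 94 mm and grips with 3 to 60 N. Pads are 16 mm wide; open, the fingers measure 119 mm over their backs; the gripper's body (75 mm by 177 mm) begins 78 mm behind the grasp point.
Start: joints at [1.077, 0.087, 1.371, -0, 1.684, -0.103], TCP at [0.21, 0.509, 0.206] pointing down, gripper open.
Joint ranges: [-3.1, 3.1], [-0.76, 2.03], [0.27, 2.55], [-1.08, 4.22], [0.17, 2.65], [-2.57, 2.57]. Speed limits (rad/s): [2.79, 2.79, 3.14, 3.14, 3.14, 3.14].

INTERFACE

Orientations are given as a 3x3 rotation matrix whose columns are the frame's x, y, z axes.
In Python, from cell import arm gives the robot as it stands.
- The arm moves only by the tool jog_arm, never from a script. Its argument "series" is a list of rows, each an object of numbers: "claw": the closure, from -1 (fully open) to 1 (shut); "x", "y", "z": the shift along the tool's x, y, z in mm; "wx", "wy", "wz": the turn, a rotation vector about the tool's x, y, z in rad. A call has 1 to 8 rows; each row shifts and turns the commanded pose from where the row before left it, along the tool's axes as they then stand; what a row does not reach is not made up. A row lasts 1/10 s, in which the tool goes at most 50 mm and 8.59 degrees, less where a joint would pass 70% of its speed; a pose out of reach is approached as far as the arm can. A call with a gripper value outside its range is refused whole. The fingers move at their own pace and stop on an object; "grip_force" is the grip in N (left out, the last holds). Time passes only in rows, so rows that do not move let the fingers close. It gives the time, the measured TCP pose, the force, the opening and the grip force at its end, in the units of the state.
- arm.get_state(): the state, without advancing time (a new reading comes with each control period).
- arm.get_image(name): name is "scene" or "top" or "wrist"; returns the picture (420x560x3 uint8, red, green, blue); there is no depth.
- arm.camera_info(name): a dict with "intrinsics" (3x3 intrinsics, pixels), "dist_coeffs" ([k1, k2, p1, p2, k3] as OpenCV has them; the pictures are not rectified), "R" (3x3) and "t" (3): a world point X has camera coordinates R X + t; the wrist camera has in their place "T_tool_cam" (4x4, takes a point from camera to tool coordinates, whose origin is the TCP and whose axes are the flange's). Camera axes: x right, y down, z forward; pixel columns grow to the right and rows downward; lengths in m; the calibration is good to about 2 mm. A picture is of the moment at which its call begins: read the wrist's pose just before it. camera_info takes no time and is no camera call.
- arm.finish_job(): hands the job in; it is judged then, once.
The state is a dict: "time_s": time; "qpos": joint angles; "joint_velocities": joint speeds; "tau": joint torques, N m; "position": TCP position; "tcp_rot": TCP orientation; "wrist_force": force on the tool from outside, world axes, zero at the start; "ft_torque": the same for the moment, N m; "grip_width": finger opening in m; "grasp_force": force on a finger pad.
Only numpy, scipy, OpenCV 4.12 (cv2) and the standard library are available. Lean on these libraries where they do the work, as an engineer would, in place of code of your own. Each camera call takes 0.05 s, during which the arm holds its last target. There are 200 camera calls.

## Working session

There is one attempt and no reset: what is moved stays moved. The work goes in short steps, Python scripts to look and compute and a tool call to move; the robot and the scene stay as the last step left them, time stands still between calls to the robot, and variables do not carry over. Pictures are saved under pics/ and viewed, at most 10 in all, crops included, and the job is handed in when it is done.

Besides the shell and the picture viewer there is one more tool, called after "Emit:" as name(argument=value, ...), one argument or row to a line, values as JSON. jog_arm: Moves the arm, as the interface text tells. Its arguments: {"type":"object","properties":{"series":{"type":"array"},"grip_force":{"type":"number"}},"required":["series"]}

```bash
mkdir -p pics; python3 - <<'E'
from cell import arm
import cv2,numpy as np
s=arm.get_state();print(s)
for n in("scene","top"):
    cv2.imwrite(f"pics/{n}0.png",arm.get_image(n)[:,:,::-1]);c=arm.camera_info(n);print(n,c)
print(arm.camera_info("wrist"))
E
```

```text
{'time_s': 0.0, 'qpos': array([ 1.07691850e+00,  8.79784199e-02,  1.37221731e+00, -2.60794219e-05,
        1.68358513e+00, -1.03075131e-01]), 'joint_velocities': array([ 8.40461940e-04, -2.52473505e-04, -1.15593309e-03, -8.44123600e-05,
       -8.58363922e-04, -2.17552583e-04]), 'tau': array([ 5.24633851e-04, -3.40159786e+01, -3.02439737e+01,  7.18385051e-02,
        3.23344523e-02, -1.75004234e-04]), 'position': array([0.209258  , 0.50806021, 0.20431011]), 'tcp_rot': array([[-9.24602376e-01,  3.80932300e-01, -1.01449132e-03],
       [ 3.80933599e-01,  9.24600364e-01, -1.93900733e-03],
       [ 1.99368518e-04, -2.17926462e-03, -9.99997606e-01]]), 'wrist_force': array([ 1.16581062,  0.42352967, -0.31773502]), 'ft_torque': array([ 0.00656821,  0.03747906, -0.01778369]), 'grasp_force': 0.0, 'grip_width': 0.0943379728944388}
scene {'intrinsics': array([[454.32992821,   0.        , 263.73078751],
       [  0.        , 454.32992821, 209.08555739],
       [  0.        ,   0.        ,   1.        ]]), 'dist_coeffs': array([0.04688442, 0.        , 0.        , 0.        , 0.        ]), 'R': ar
[... 575 characters left out ...]
68079,  0.00153697, -0.98372377]]), 't': array([0.13243979, 0.59970451, 1.23556714])}
{'intrinsics': array([[295.36467667,   0.        , 278.26590887],
       [  0.        , 295.36467667, 206.73366122],
       [  0.        ,   0.        ,   1.        ]]), 'dist_coeffs': array([-0.05414574,  0.        ,  0.        ,  0.        ,  0.        ]), 'T_tool_cam': array([[ 1.21820598e-04, -9.69722372e-01, -2.44209963e-01,
         7.00932623e-02],
       [ 9.99999988e-01,  1.40572503e-04, -5.93575480e-05,
         1.45424415e-04],
       [ 9.18895480e-05, -2.44209953e-01,  9.69722378e-01,
        -1.80283939e-01],
       [ 0.00000000e+00,  0.00000000e+00,  0.00000000e+00,
         1.00000000e+00]])}
```

View pics/top0.png

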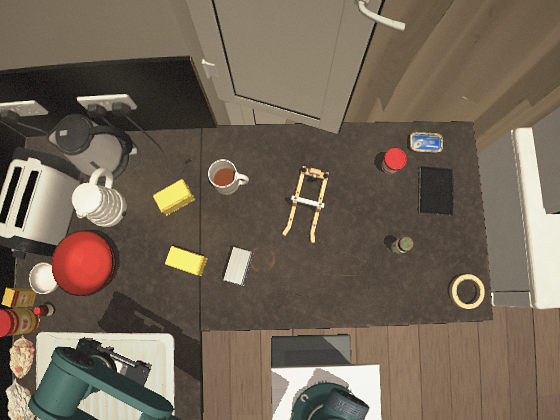

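View pics/scene0.png

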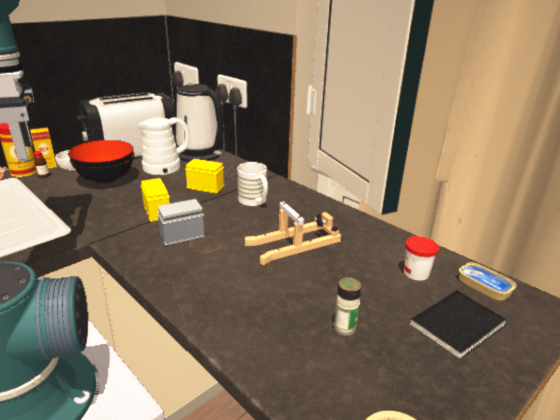

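Top view: the grey caddy is at (238,265), with two yellow look-alikes at (187,261) and (174,197). The gauge runs from (300,237) to (315,170), mug (225,178), spice jar (402,243), tub (395,160). The scene view shows the same grey box at (181,222). It is the only grey one, so it fits the description. I'll confirm it in a crop.

```bash
python3 - <<'E'
import cv2
a=cv2.imread("pics/top0.png")[155:290,170:340]
cv2.imwrite("pics/topc.png",cv2.resize(a,None,fx=4.4,fy=4.4,interpolation=cv2.INTER_CUBIC))
a=cv2.imread("pics/scene0.png")[150:270,140:300+50]
cv2.imwrite("pics/scenec.png",cv2.resize(a,None,fx=3.8,fy=3.8,interpolation=cv2.INTER_CUBIC))
E
```

```text
(no output)
```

View pics/topc.png

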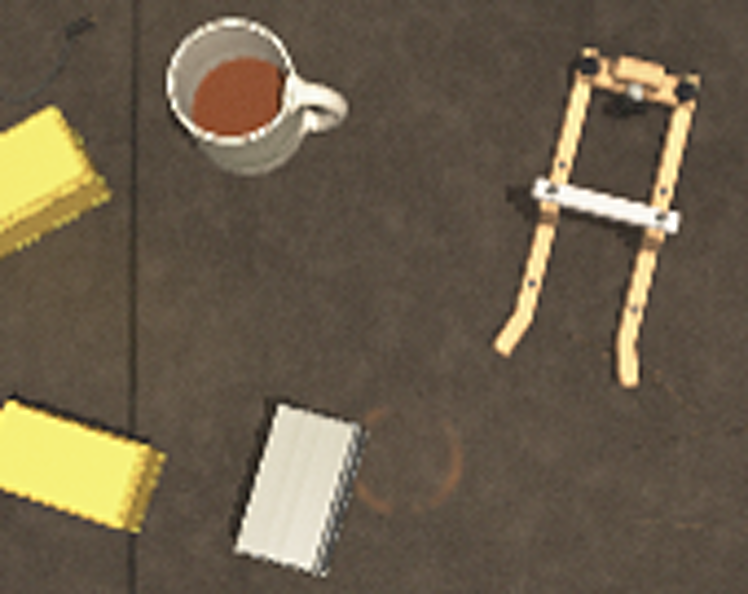

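View pics/scenec.png

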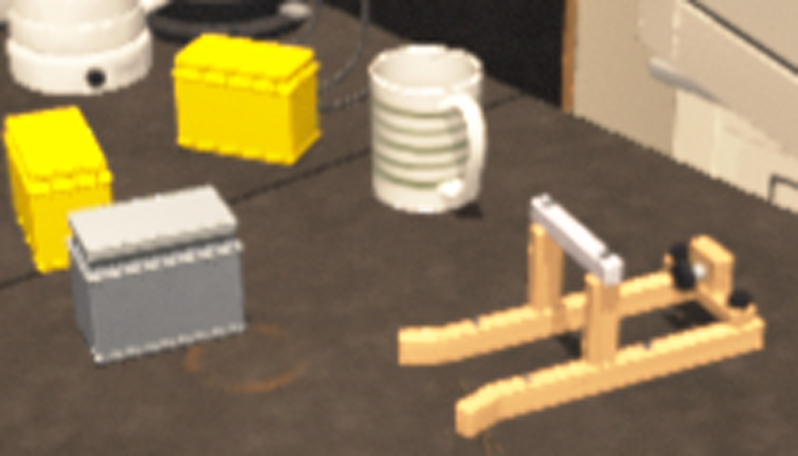

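```bash
cat > h.py <<'E'
import numpy as np,cv2
from cell import arm
def back(name,px,z,s=None):
    c=arm.camera_info(name)
    if name=="wrist":
        T=np.eye(4);T[:3,:3]=s["tcp_rot"];T[:3,3]=s["position"];T=T@c["T_tool_cam"];R=T[:3,:3];o=T[:3,3]
    else: R=c["R"].T;o=-R@c["t"]
    u=cv2.undistortPoints(np.array(px,float).reshape(-1,1,2),c["intrinsics"],c["dist_coeffs"])[:,0]
    d=np.c_[u,np.ones(len(u))]@R.T
    return o+d*((np.array(z)-o[2])/d[:,2])[:,None]
E
python3 - <<'E'
from h import *
f=lambda p:(np.array(p)+.5)/4.4-.5+[170,155]
L=back("top",f([(278,403),(355,422),(315,572),(235,550)]),[.085]*4)
print("lid",L[:,:2].round(4),L.mean(0));
for a,b in((0,3),(1,2),(0,1),(3,2)): d=L[a]-L[b];print(np.hypot(*d[:2]),np.degrees(np.arctan2(d[1],d[0])))
B=back("top",f([(536,188),(677,224)]),[.095]*2);d=B[0]-B[1];print("bar",B,B.mean(0),np.hypot(*d[:2]),np.degrees(np.arctan2(-d[0],d[1])))
H=back("top",f([(562,163),(532,283),(663,188),(634,310)]),[.02]*4);print(H[:,:2])
for a,b in((0,1),(2,3)): d=H[a]-H[b];print(np.hypot(*d[:2]),np.degrees(np.arctan2(d[1],d[0])))
print("disc",back("top",f([(636,92)]),[.045]))
g=lambda p:(np.array(p)+.5)/3.8-.5+[140,150]
print("scene caddy bottom",back("scene",g([(100,358),(243,328)]),[0]*2),"lid top",back("scene",g([(68,212),(80,252),(236,229),(210,187)]),[.085]*4),"bar",back("scene",g([(538,198),(612,265)]),[.095]*2))
E
```

```text
lid [[0.4995 0.2569]
 [0.4861 0.2076]
 [0.3913 0.2343]
 [0.4062 0.2852]] [0.44577782 0.24599042 0.085     ]
0.0974236479250655 -16.854173375102672
0.09847704279253554 -15.77900487991901
0.051139929790277656 74.85693770479376
0.05296723750041721 73.67694386306547
bar [[ 0.63396845  0.08759774  0.095     ]
 [ 0.6078864  -0.00278317  0.095     ]] [0.62092742 0.04240728 0.095     ] 0.09406903275735792 -16.097042399622183
[[ 0.6671608   0.06748873]
 [ 0.58397207  0.09053545]
 [ 0.64779101 -0.00141587]
 [ 0.56358976  0.02175016]]
0.08632216284247492 -15.48493210478226
0.08732992700892665 -15.383006283919249
disc [[0.70976581 0.01643069 0.045     ]]
scene caddy bottom [[0.39828448 0.24179155 0.        ]
 [0.48818137 0.21149616 0.        ]] lid top [[0.409629   0.28410176 0.085     ]
 [0.38805672 0.23361937 0.085     ]
 [0.47677042 0.19561412 0.085     ]
 [0.49764301 0.25427152 0.085     ]] bar [[ 0.63613442  0.08789473  0.095     ]
 [ 0.6089635  -0.00347064  0.095     ]]
```

The crop confirms it: the grey box with its lid proud is the caddy. Its centre is about (0.4455, 0.246) with yaw about -16.2°. The gauge origin is about (0.6215, 0.0425) with yaw about -15.7°. Next I turn to align, close the fingers and move over the lid.

Emit:
jog_arm(
  series=[
    {"wz": -0.117, "claw": 1},
    {"x": -42, "y": -26},
    {"x": -42, "y": -26},
    {"x": -42, "y": -26},
    {"x": -42, "y": -26},
    {"x": -42, "y": -26},
    {"x": -42, "y": -26},
    {"x": -42, "y": -26},
  ],
  grip_force=20,
)

```text
validation failed for argument at $.se...
```

Emit:
jog_arm(
  series=[
    {"claw": 1},
    {"claw": 1},
    {"claw": 1},
  ],
)

```text
validation failed for argument at $.se...
```

Emit:
jog_arm(
  series=[
    {"claw": 1, "x": 0, "y": 0, "z": 0, "wx": 0, "wy": 0, "wz": -0.117},
  ],
  grip_force=20,
)

```text
time_s: 0.2
position: [0.2093, 0.5082, 0.2046]
tcp_rot: [[-0.964, 0.268, -0.001], [0.268, 0.964, -0.001], [0.0, -0.002, -1.0]]
wrist_force: [0.3, 0.1, 1.0]
grip_width: 0.0888
grasp_force: 0.0
```

Emit:
jog_arm(
  series=[
    {"claw": 1, "x": -30, "y": -19, "z": 0, "wx": 0, "wy": 0, "wz": 0},
    {"claw": 1, "x": -40, "y": -25, "z": 0, "wx": 0, "wy": 0, "wz": 0},
    {"claw": 1, "x": -40, "y": -25, "z": 0, "wx": 0, "wy": 0, "wz": 0},
    {"claw": 1, "x": -40, "y": -25, "z": 0, "wx": 0, "wy": 0, "wz": 0},
    {"claw": 1, "x": -40, "y": -25, "z": 0, "wx": 0, "wy": 0, "wz": 0},
    {"claw": 1, "x": -40, "y": -25, "z": 0, "wx": 0, "wy": 0, "wz": 0},
    {"claw": 1, "x": -38, "y": -24, "z": 0, "wx": 0, "wy": 0, "wz": 0},
    {"claw": 1, "x": -30, "y": -20, "z": 0, "wx": 0, "wy": 0, "wz": 0},
  ],
)

```text
time_s: 1.0
position: [0.4467, 0.2448, 0.2049]
tcp_rot: [[-0.962, 0.272, -0.001], [0.272, 0.962, -0.001], [0.0, -0.001, -1.0]]
wrist_force: [-0.1, 0.8, 0.2]
grip_width: 0.0255
grasp_force: 0.0
```

Emit:
jog_arm(
  series=[
    {"claw": 1, "x": 0, "y": 0, "z": 0, "wx": 0, "wy": 0, "wz": 0},
    {"claw": 1, "x": 0, "y": 0, "z": 0, "wx": 0, "wy": 0, "wz": 0},
    {"claw": 1, "x": 0, "y": 0, "z": 0, "wx": 0, "wy": 0, "wz": 0},
  ],
)

```text
time_s: 1.3
position: [0.4448, 0.2477, 0.2052]
tcp_rot: [[-0.963, 0.269, -0.001], [0.269, 0.963, 0.0], [0.001, 0.0, -1.0]]
wrist_force: [0.1, 0.0, 0.0]
grip_width: 0.0021
grasp_force: 0.0
```

```bash
python3 - <<'E'
from h import *
s=arm.get_state();print({k:np.round(s[k],4) for k in("position","wrist_force","grip_width","qpos")})
cv2.imwrite("pics/w1.png",arm.get_image("wrist")[:,:,::-1])
E
```

```text
{'position': array([0.4448, 0.2477, 0.2052]), 'wrist_force': array([0.0867, 0.0337, 0.0363]), 'grip_width': np.float64(0.0021), 'qpos': array([ 3.9620e-01, -3.5000e-03,  1.4653e+00,  6.0000e-04,  1.6805e+00,
       -9.0180e-01])}
```

View pics/w1.png

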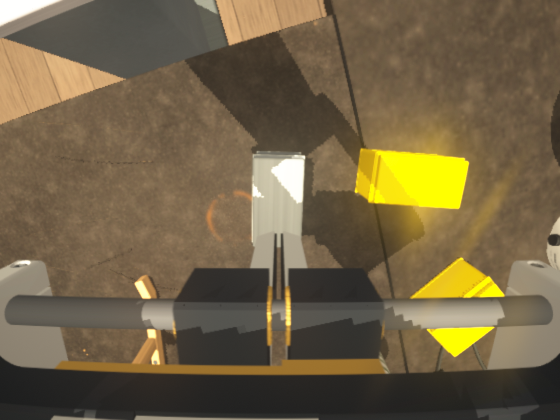

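The fingers are over the lid (columns 253–304, tips at about 278), in line with it and centred. Now descending.

Emit:
jog_arm(
  series=[
    {"claw": 1, "x": 0, "y": -1, "z": 35, "wx": 0, "wy": 0, "wz": 0},
    {"claw": 1, "x": 0, "y": 0, "z": 40, "wx": 0, "wy": 0, "wz": 0},
    {"claw": 1, "x": 0, "y": 0, "z": 25, "wx": 0, "wy": 0, "wz": 0},
    {"claw": 1, "x": 0, "y": 0, "z": 8, "wx": 0, "wy": 0, "wz": 0},
    {"claw": 1, "x": 0, "y": 0, "z": 0, "wx": 0, "wy": 0, "wz": 0},
    {"claw": 1, "x": 0, "y": 0, "z": 0, "wx": 0, "wy": 0, "wz": 0},
  ],
)

```text
time_s: 1.95
position: [0.446, 0.247, 0.0992]
tcp_rot: [[-0.963, 0.269, 0.003], [0.269, 0.963, 0.001], [-0.002, 0.002, -1.0]]
wrist_force: [0.9, 0.1, 1.0]
grip_width: 0.0001
grasp_force: 0.0
```

Emit:
jog_arm(
  series=[
    {"claw": 1, "x": 0, "y": 0, "z": 2, "wx": 0, "wy": 0, "wz": 0},
    {"claw": 1, "x": 0, "y": 0, "z": 2, "wx": 0, "wy": 0, "wz": 0},
    {"claw": 1, "x": 0, "y": 0, "z": 2, "wx": 0, "wy": 0, "wz": 0},
    {"claw": 1, "x": 0, "y": 0, "z": 2, "wx": 0, "wy": 0, "wz": 0},
    {"claw": 1, "x": 0, "y": 0, "z": 0, "wx": 0, "wy": 0, "wz": 0},
  ],
)

```text
time_s: 2.45
position: [0.4451, 0.2459, 0.0892]
tcp_rot: [[-0.963, 0.271, -0.001], [0.271, 0.963, -0.0], [0.0, -0.0, -1.0]]
wrist_force: [0.0, -0.3, 0.0]
grip_width: 0.0007
grasp_force: 0.0
```

Emit:
jog_arm(
  series=[
    {"claw": 1, "x": 0, "y": 0, "z": 1, "wx": 0, "wy": 0, "wz": 0},
    {"claw": 1, "x": 0, "y": 0, "z": 1, "wx": 0, "wy": 0, "wz": 0},
    {"claw": 1, "x": 0, "y": 0, "z": 1, "wx": 0, "wy": 0, "wz": 0},
    {"claw": 1, "x": 0, "y": 0, "z": 0, "wx": 0, "wy": 0, "wz": 0},
  ],
)

```text
time_s: 2.85
position: [0.4452, 0.246, 0.0863]
tcp_rot: [[-0.963, 0.27, -0.0], [0.27, 0.963, -0.0], [0.0, -0.0, -1.0]]
wrist_force: [-0.1, 0.2, -0.5]
grip_width: 0.0005
grasp_force: 0.0
```

Emit:
jog_arm(
  series=[
    {"claw": 1, "x": 0, "y": 0, "z": 1, "wx": 0, "wy": 0, "wz": 0},
    {"claw": 1, "x": 0, "y": 0, "z": 1, "wx": 0, "wy": 0, "wz": 0},
    {"claw": 1, "x": 0, "y": 0, "z": 0, "wx": 0, "wy": 0, "wz": 0},
  ],
)

```text
time_s: 3.15
position: [0.4455, 0.2461, 0.0852]
tcp_rot: [[-0.963, 0.27, 0.001], [0.27, 0.963, 0.0], [-0.0, 0.0, -1.0]]
wrist_force: [-2.2, -1.5, 4.5]
grip_width: 0.0003
grasp_force: 2.1
```

Emit:
jog_arm(
  series=[
    {"claw": 1, "x": 0, "y": 0, "z": 1, "wx": 0, "wy": 0, "wz": 0},
    {"claw": 1, "x": 0, "y": 0, "z": 1, "wx": 0, "wy": 0, "wz": 0},
    {"claw": 1, "x": 0, "y": 0, "z": 0, "wx": 0, "wy": 0, "wz": 0},
  ],
)

```text
time_s: 3.45
position: [0.4455, 0.2461, 0.0832]
tcp_rot: [[-0.963, 0.27, 0.001], [0.27, 0.963, 0.0], [-0.001, 0.0, -1.0]]
wrist_force: [-1.2, 0.0, 4.4]
grip_width: 0.0007
grasp_force: 2.4
```

Emit:
jog_arm(
  series=[
    {"claw": 1, "x": 0, "y": 0, "z": 1, "wx": 0, "wy": 0, "wz": 0},
    {"claw": 1, "x": 0, "y": 0, "z": 1, "wx": 0, "wy": 0, "wz": 0},
    {"claw": 1, "x": 0, "y": 0, "z": 1, "wx": 0, "wy": 0, "wz": 0},
    {"claw": 1, "x": 0, "y": 0, "z": 0, "wx": 0, "wy": 0, "wz": 0},
  ],
)

```text
time_s: 3.85
position: [0.4455, 0.2461, 0.0801]
tcp_rot: [[-0.963, 0.27, 0.001], [0.27, 0.963, 0.0], [-0.001, 0.0, -1.0]]
wrist_force: [-1.9, -1.1, 5.4]
grip_width: 0.0005
grasp_force: 2.4
```

Emit:
jog_arm(
  series=[
    {"claw": 1, "x": 0, "y": 0, "z": 1, "wx": 0, "wy": 0, "wz": 0},
    {"claw": 1, "x": 0, "y": 0, "z": 0, "wx": 0, "wy": 0, "wz": 0},
  ],
)

```text
time_s: 4.05
position: [0.4455, 0.2461, 0.079]
tcp_rot: [[-0.963, 0.27, 0.001], [0.27, 0.963, 0.0], [-0.0, 0.0, -1.0]]
wrist_force: [-1.9, 0.1, 4.9]
grip_width: 0.0004
grasp_force: 2.4
```

Emit:
jog_arm(
  series=[
    {"claw": 1, "x": 0, "y": 0, "z": 0.5, "wx": 0, "wy": 0, "wz": 0},
    {"claw": 1, "x": 0, "y": 0, "z": 0, "wx": 0, "wy": 0, "wz": 0},
  ],
)

```text
time_s: 4.25
position: [0.4455, 0.2461, 0.0785]
tcp_rot: [[-0.963, 0.27, 0.001], [0.27, 0.963, 0.0], [-0.0, 0.0, -1.0]]
wrist_force: [-2.0, -0.9, 5.5]
grip_width: 0.0009
grasp_force: 2.5
```

Emit:
jog_arm(
  series=[
    {"claw": 1, "x": 0, "y": 0, "z": 0.5, "wx": 0, "wy": 0, "wz": 0},
    {"claw": 1, "x": 0, "y": 0, "z": 0, "wx": 0, "wy": 0, "wz": 0},
  ],
)

```text
time_s: 4.45
position: [0.4455, 0.2461, 0.0783]
tcp_rot: [[-0.963, 0.27, 0.001], [0.27, 0.963, 0.0], [-0.001, 0.0, -1.0]]
wrist_force: [-3.0, -1.6, 6.1]
grip_width: 0.0003
grasp_force: 3.0
```

Emit:
jog_arm(
  series=[
    {"claw": 1, "x": 0, "y": 0, "z": 0.3, "wx": 0, "wy": 0, "wz": 0},
    {"claw": 1, "x": 0, "y": 0, "z": 0, "wx": 0, "wy": 0, "wz": 0},
  ],
)

```text
time_s: 4.65
position: [0.4455, 0.2461, 0.0782]
tcp_rot: [[-0.963, 0.27, 0.001], [0.27, 0.963, 0.0], [-0.001, 0.0, -1.0]]
wrist_force: [-2.5, -1.3, 7.1]
grip_width: 0.0001
grasp_force: 3.6
```

Emit:
jog_arm(
  series=[
    {"claw": 1, "x": 0, "y": 0, "z": 0.7, "wx": 0, "wy": 0, "wz": 0},
    {"claw": 1, "x": 0, "y": 0, "z": 0, "wx": 0, "wy": 0, "wz": 0},
  ],
)

```text
time_s: 4.85
position: [0.4455, 0.2461, 0.0782]
tcp_rot: [[-0.963, 0.27, 0.001], [0.27, 0.963, 0.0], [-0.001, 0.001, -1.0]]
wrist_force: [-3.9, -1.1, 9.5]
grip_width: 0.0003
grasp_force: 4.9
```

Emit:
jog_arm(
  series=[
    {"claw": 1, "x": 0, "y": 0, "z": 0.7, "wx": 0, "wy": 0, "wz": 0},
    {"claw": 1, "x": 0, "y": 0, "z": 0, "wx": 0, "wy": 0, "wz": 0},
  ],
)

```text
time_s: 5.05
position: [0.4455, 0.2461, 0.0782]
tcp_rot: [[-0.963, 0.27, 0.001], [0.27, 0.963, 0.0], [-0.001, 0.001, -1.0]]
wrist_force: [-5.0, -2.6, 12.3]
grip_width: 0.0005
grasp_force: 6.2
```

Emit:
jog_arm(
  series=[
    {"claw": 1, "x": 0, "y": 0, "z": 1, "wx": 0, "wy": 0, "wz": 0},
    {"claw": 1, "x": 0, "y": 0, "z": 1, "wx": 0, "wy": 0, "wz": 0},
    {"claw": 1, "x": 0, "y": 0, "z": 0, "wx": 0, "wy": 0, "wz": 0},
  ],
)

```text
time_s: 5.35
position: [0.4456, 0.2461, 0.078]
tcp_rot: [[-0.963, 0.27, 0.002], [0.27, 0.963, 0.001], [-0.002, 0.001, -1.0]]
wrist_force: [-8.6, -3.9, 20.3]
grip_width: 0.0003
grasp_force: 10.1
```

Firm stop at z = 0.078 with 20 N on it, so the lid is home. Now up, open, and straddle the body.

Emit:
jog_arm(
  series=[
    {"claw": 1, "x": 0, "y": 0, "z": -10, "wx": 0, "wy": 0, "wz": 0},
    {"claw": -1, "x": 0, "y": 0, "z": -25, "wx": 0, "wy": 0, "wz": 0},
    {"claw": -1, "x": 0, "y": 0, "z": -10, "wx": 0, "wy": 0, "wz": 0},
    {"claw": -1, "x": 0, "y": 0, "z": 0, "wx": 0, "wy": 0, "wz": 0},
    {"claw": -1, "x": 0, "y": 0, "z": 0, "wx": 0, "wy": 0, "wz": 0},
    {"claw": -1, "x": 0, "y": 0, "z": 0, "wx": 0, "wy": 0, "wz": 0},
    {"claw": -1, "x": 0, "y": 0, "z": 0, "wx": 0, "wy": 0, "wz": 0},
    {"claw": -1, "x": 0, "y": 0, "z": 0, "wx": 0, "wy": 0, "wz": 0},
  ],
)

```text
time_s: 6.15
position: [0.4449, 0.2459, 0.1179]
tcp_rot: [[-0.963, 0.27, -0.001], [0.27, 0.963, -0.0], [0.001, -0.001, -1.0]]
wrist_force: [0.3, -0.2, 0.9]
grip_width: 0.0531
grasp_force: 0.0
```

Emit:
jog_arm(
  series=[
    {"claw": -1, "x": 0, "y": 0, "z": 0, "wx": 0, "wy": 0, "wz": 0},
    {"claw": -1, "x": 0, "y": 0, "z": 0, "wx": 0, "wy": 0, "wz": 0},
    {"claw": -1, "x": 0, "y": 0, "z": 0, "wx": 0, "wy": 0, "wz": 0},
    {"claw": -1, "x": 0, "y": 0, "z": 0, "wx": 0, "wy": 0, "wz": 0},
  ],
)

```text
time_s: 6.55
position: [0.4454, 0.246, 0.1189]
tcp_rot: [[-0.963, 0.27, 0.0], [0.27, 0.963, 0.0], [-0.0, 0.0, -1.0]]
wrist_force: [0.9, 0.0, -0.2]
grip_width: 0.0849
grasp_force: 0.0
```

Emit:
jog_arm(
  series=[
    {"claw": -1, "x": 0, "y": 0, "z": 20, "wx": 0, "wy": 0, "wz": 0},
    {"claw": -1, "x": 0, "y": 0, "z": 30, "wx": 0, "wy": 0, "wz": 0},
    {"claw": -1, "x": 0, "y": 0, "z": 25, "wx": 0, "wy": 0, "wz": 0},
    {"claw": -1, "x": 0, "y": 0, "z": 14, "wx": 0, "wy": 0, "wz": 0},
    {"claw": 1, "x": 0, "y": 0, "z": 0, "wx": 0, "wy": 0, "wz": 0},
    {"claw": 1, "x": 0, "y": 0, "z": 0, "wx": 0, "wy": 0, "wz": 0},
    {"claw": 1, "x": 0, "y": 0, "z": 0, "wx": 0, "wy": 0, "wz": 0},
    {"claw": 1, "x": 0, "y": 0, "z": 0, "wx": 0, "wy": 0, "wz": 0},
  ],
  grip_force=25,
)

```text
time_s: 7.35
position: [0.4465, 0.2465, 0.0314]
tcp_rot: [[-0.963, 0.27, 0.003], [0.27, 0.963, 0.001], [-0.002, 0.002, -1.0]]
wrist_force: [0.1, 0.3, 0.2]
grip_width: 0.0654
grasp_force: 0.0
```

Emit:
jog_arm(
  series=[
    {"claw": 1, "x": 0, "y": 0, "z": 0, "wx": 0, "wy": 0, "wz": 0},
    {"claw": 1, "x": 0, "y": 0, "z": 0, "wx": 0, "wy": 0, "wz": 0},
    {"claw": 1, "x": 0, "y": 0, "z": 0, "wx": 0, "wy": 0, "wz": 0},
  ],
)

```text
time_s: 7.65
position: [0.446, 0.2462, 0.0308]
tcp_rot: [[-0.963, 0.27, 0.002], [0.27, 0.963, 0.001], [-0.002, 0.001, -1.0]]
wrist_force: [-0.7, 0.1, 3.8]
grip_width: 0.0559
grasp_force: 24.9
```

Emit:
jog_arm(
  series=[
    {"claw": 1, "x": 0, "y": 0, "z": -15, "wx": 0, "wy": 0, "wz": 0},
    {"claw": 1, "x": 0, "y": 0, "z": -20, "wx": 0, "wy": 0, "wz": 0},
    {"claw": 1, "x": -7, "y": -15, "z": -5, "wx": 0, "wy": 0, "wz": 0},
    {"claw": 1, "x": -15, "y": -31, "z": 0, "wx": 0, "wy": 0, "wz": 0},
    {"claw": 1, "x": -16, "y": -35, "z": 0, "wx": 0, "wy": 0, "wz": 0},
    {"claw": 1, "x": -16, "y": -35, "z": 0, "wx": 0, "wy": 0, "wz": 0},
    {"claw": 1, "x": -11, "y": -24, "z": 0, "wx": 0, "wy": 0, "wz": 0},
    {"claw": 1, "x": -4, "y": -8, "z": 0, "wx": 0, "wy": 0, "wz": 0},
  ],
)

```text
time_s: 8.45
position: [0.4709, 0.0825, 0.0684]
tcp_rot: [[-0.962, 0.273, -0.003], [0.273, 0.962, -0.001], [0.002, -0.001, -1.0]]
wrist_force: [-0.4, 1.2, -2.8]
grip_width: 0.0559
grasp_force: 24.9
```

Emit:
jog_arm(
  series=[
    {"claw": 1, "x": 0, "y": 0, "z": 0, "wx": 0, "wy": 0, "wz": 0},
    {"claw": 1, "x": 0, "y": 0, "z": 0, "wx": 0, "wy": 0, "wz": 0},
    {"claw": 1, "x": 0, "y": 0, "z": 0, "wx": 0, "wy": 0, "wz": 0},
  ],
)

```text
time_s: 8.75
position: [0.4713, 0.0861, 0.0694]
tcp_rot: [[-0.963, 0.269, -0.001], [0.269, 0.963, 0.001], [0.001, 0.0, -1.0]]
wrist_force: [0.1, -1.1, -3.5]
grip_width: 0.0561
grasp_force: 24.9
```

```bash
python3 - <<'E'
from h import *
s=arm.get_state();print({k:np.round(s[k],4) for k in("position","wrist_force","grip_width","tcp_rot")})
a=arm.get_image("top")[150:290,225:375,::-1]
b=arm.get_image("scene")[150:290,160:360,::-1]
cv2.imwrite("pics/t2.png",np.vstack([cv2.resize(a,(450,420),interpolation=2)[:, :],]))
cv2.imwrite("pics/s2.png",cv2.resize(b,None,fx=4,fy=4,interpolation=2))
E
```

```text
{'position': array([0.4713, 0.0861, 0.0694]), 'wrist_force': array([ 0.1459, -1.0832, -3.5166]), 'grip_width': np.float64(0.0561), 'tcp_rot': array([[-9.632e-01,  2.689e-01, -7.000e-04],
       [ 2.689e-01,  9.632e-01,  7.000e-04],
       [ 9.000e-04,  5.000e-04, -1.000e+00]])}
```

View pics/s2.png

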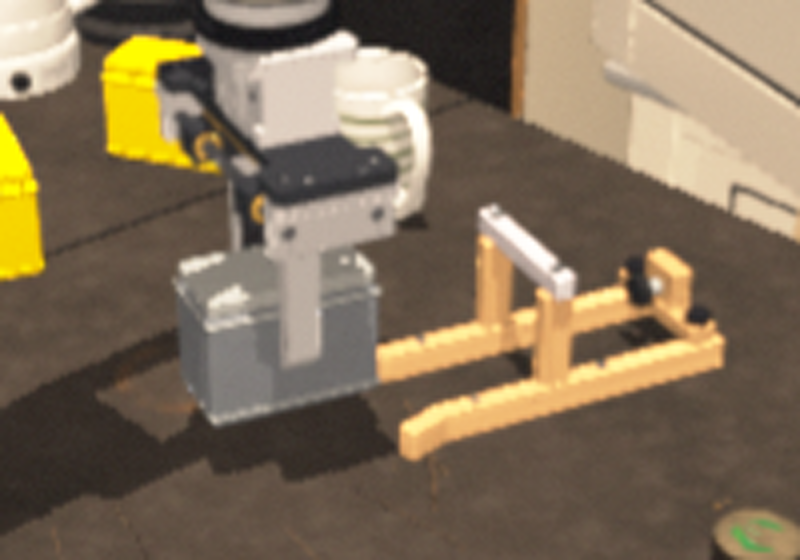

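The lid is flush and the caddy is held level at the mouth, at gauge x = -156, y = +1. Lowering, then sliding in.

Emit:
jog_arm(
  series=[
    {"claw": 1, "x": 0, "y": -1.4, "z": 15, "wx": 0, "wy": 0, "wz": 0},
    {"claw": 1, "x": 0, "y": 0, "z": 14, "wx": 0, "wy": 0, "wz": 0},
    {"claw": 1, "x": 0, "y": 0, "z": 6, "wx": 0, "wy": 0, "wz": 0},
    {"claw": 1, "x": 0, "y": 0, "z": 2, "wx": 0, "wy": 0, "wz": 0},
    {"claw": 1, "x": 0, "y": 0, "z": 0.5, "wx": 0, "wy": 0, "wz": 0},
    {"claw": 1, "x": 0, "y": 0, "z": 0, "wx": 0, "wy": 0, "wz": 0},
  ],
)

```text
time_s: 9.45
position: [0.4718, 0.0836, 0.0327]
tcp_rot: [[-0.963, 0.27, 0.001], [0.27, 0.963, 0.0], [-0.001, 0.0, -1.0]]
wrist_force: [-0.3, 0.1, -3.9]
grip_width: 0.0558
grasp_force: 24.9
```

Emit:
jog_arm(
  series=[
    {"claw": 1, "x": 0, "y": 0, "z": 0.5, "wx": 0, "wy": 0, "wz": 0},
    {"claw": 1, "x": 0, "y": 0, "z": 0, "wx": 0, "wy": 0, "wz": 0},
  ],
)

```text
time_s: 9.65
position: [0.4717, 0.0835, 0.0323]
tcp_rot: [[-0.963, 0.27, 0.001], [0.27, 0.963, 0.0], [-0.001, 0.0, -1.0]]
wrist_force: [0.7, -1.1, -3.4]
grip_width: 0.0561
grasp_force: 24.9
```

Emit:
jog_arm(
  series=[
    {"claw": 1, "x": -5, "y": 0.8, "z": 1.2, "wx": 0, "wy": 0, "wz": 0},
    {"claw": 1, "x": -8, "y": 0, "z": 0, "wx": 0, "wy": 0, "wz": 0},
    {"claw": 1, "x": -8, "y": 0, "z": 0, "wx": 0, "wy": 0, "wz": 0},
    {"claw": 1, "x": -8, "y": 0, "z": 0, "wx": 0, "wy": 0, "wz": 0},
    {"claw": 1, "x": -8, "y": 0, "z": 0, "wx": 0, "wy": 0, "wz": 0},
    {"claw": 1, "x": -5, "y": 0, "z": 0, "wx": 0, "wy": 0, "wz": 0},
  ],
)

```text
time_s: 10.25
position: [0.513, 0.0727, 0.0309]
tcp_rot: [[-0.963, 0.271, 0.0], [0.271, 0.963, 0.0], [-0.0, 0.0, -1.0]]
wrist_force: [-2.2, -0.2, 1.0]
grip_width: 0.0559
grasp_force: 24.9
```

Emit:
jog_arm(
  series=[
    {"claw": 1, "x": 0, "y": 0, "z": 0, "wx": 0, "wy": 0, "wz": 0},
  ],
)

```text
time_s: 10.35
position: [0.5136, 0.0725, 0.0309]
tcp_rot: [[-0.963, 0.271, 0.002], [0.271, 0.963, -0.0], [-0.002, 0.0, -1.0]]
wrist_force: [2.2, -0.2, -1.4]
grip_width: 0.0561
grasp_force: 24.9
```

Emit:
jog_arm(
  series=[
    {"claw": 1, "x": -8, "y": 0, "z": 0, "wx": 0, "wy": 0, "wz": 0},
    {"claw": 1, "x": -10, "y": 0, "z": 0, "wx": 0, "wy": 0, "wz": 0},
    {"claw": 1, "x": -10, "y": 0, "z": 0, "wx": 0, "wy": 0, "wz": 0},
    {"claw": 1, "x": -8, "y": 0, "z": 0, "wx": 0, "wy": 0, "wz": 0},
    {"claw": 1, "x": -6, "y": 0, "z": 0, "wx": 0, "wy": 0, "wz": 0},
    {"claw": 1, "x": 0, "y": 0, "z": 0, "wx": 0, "wy": 0, "wz": 0},
  ],
)

```text
time_s: 10.95
position: [0.5542, 0.0611, 0.0309]
tcp_rot: [[-0.963, 0.271, 0.003], [0.271, 0.963, -0.0], [-0.002, 0.0, -1.0]]
wrist_force: [0.7, 0.2, 0.6]
grip_width: 0.0559
grasp_force: 24.9
```

Emit:
jog_arm(
  series=[
    {"claw": 1, "x": -3, "y": 0, "z": 0, "wx": 0, "wy": 0, "wz": 0},
    {"claw": 1, "x": -3, "y": 0, "z": 0, "wx": 0, "wy": 0, "wz": 0},
    {"claw": 1, "x": -3, "y": 0, "z": 0, "wx": 0, "wy": 0, "wz": 0},
    {"claw": 1, "x": -3, "y": 0, "z": 0, "wx": 0, "wy": 0, "wz": 0},
    {"claw": 1, "x": -3, "y": 0, "z": 0, "wx": 0, "wy": 0, "wz": 0},
    {"claw": 1, "x": -3, "y": 0, "z": 0, "wx": 0, "wy": 0, "wz": 0},
    {"claw": 1, "x": 0, "y": 0, "z": 0, "wx": 0, "wy": 0, "wz": 0},
  ],
)

```text
time_s: 11.65
position: [0.5701, 0.0568, 0.0309]
tcp_rot: [[-0.963, 0.27, 0.001], [0.27, 0.963, 0.0], [-0.001, 0.0, -1.0]]
wrist_force: [-3.1, 0.4, 4.2]
grip_width: 0.056
grasp_force: 24.9
```

Emit:
jog_arm(
  series=[
    {"claw": 1, "x": -3, "y": 0, "z": 0, "wx": 0, "wy": 0, "wz": 0},
    {"claw": 1, "x": -3, "y": 0, "z": 0, "wx": 0, "wy": 0, "wz": 0},
    {"claw": 1, "x": -3, "y": 0, "z": 0, "wx": 0, "wy": 0, "wz": 0},
    {"claw": 1, "x": -3, "y": 0, "z": 0, "wx": 0, "wy": 0, "wz": 0},
    {"claw": 1, "x": -3, "y": 0, "z": 0, "wx": 0, "wy": 0, "wz": 0},
    {"claw": 1, "x": -3, "y": 0, "z": 0, "wx": 0, "wy": 0, "wz": 0},
    {"claw": 1, "x": 0, "y": 0, "z": 0, "wx": 0, "wy": 0, "wz": 0},
  ],
)

```text
time_s: 12.35
position: [0.5874, 0.0519, 0.0309]
tcp_rot: [[-0.963, 0.27, 0.001], [0.27, 0.963, 0.0], [-0.0, 0.0, -1.0]]
wrist_force: [-3.7, 0.9, 5.3]
grip_width: 0.0562
grasp_force: 24.9
```

Emit:
jog_arm(
  series=[
    {"claw": -1, "x": 0, "y": 0, "z": 0, "wx": 0, "wy": 0, "wz": 0},
    {"claw": -1, "x": 0, "y": 0, "z": 0, "wx": 0, "wy": 0, "wz": 0},
    {"claw": -1, "x": 0, "y": 0, "z": 0, "wx": 0, "wy": 0, "wz": 0},
    {"claw": -1, "x": 0, "y": 0, "z": 0, "wx": 0, "wy": 0, "wz": 0},
  ],
)

```text
time_s: 12.75
position: [0.5871, 0.0517, 0.0302]
tcp_rot: [[-0.963, 0.27, -0.0], [0.27, 0.963, -0.0], [0.0, -0.0, -1.0]]
wrist_force: [-0.8, -0.3, -0.0]
grip_width: 0.0848
grasp_force: 0.0
```

Emit:
jog_arm(
  series=[
    {"claw": -1, "x": 0, "y": 0, "z": -20, "wx": 0, "wy": 0, "wz": 0},
    {"claw": -1, "x": 0, "y": 0, "z": -35, "wx": 0, "wy": 0, "wz": 0},
    {"claw": -1, "x": 0, "y": 0, "z": -20, "wx": 0, "wy": 0, "wz": 0},
    {"claw": 1, "x": 20, "y": 0, "z": -5, "wx": 0, "wy": 0, "wz": 0},
    {"claw": 1, "x": 30, "y": 0, "z": 0, "wx": 0, "wy": 0, "wz": 0},
    {"claw": 1, "x": 20, "y": 0, "z": 0, "wx": 0, "wy": 0, "wz": 0},
    {"claw": 1, "x": 10, "y": 0, "z": 0, "wx": 0, "wy": 0, "wz": 0},
    {"claw": 1, "x": 0, "y": 0, "z": 0, "wx": 0, "wy": 0, "wz": 0},
  ],
)

```text
time_s: 13.55
position: [0.5095, 0.0737, 0.1107]
tcp_rot: [[-0.963, 0.27, 0.001], [0.27, 0.963, 0.0], [-0.001, 0.0, -1.0]]
wrist_force: [-0.0, -0.0, 0.2]
grip_width: 0.0576
grasp_force: 0.0
```

Emit:
jog_arm(
  series=[
    {"claw": 1, "x": 0, "y": 0, "z": 0, "wx": 0, "wy": 0, "wz": 0},
    {"claw": 1, "x": 0, "y": 0, "z": 0, "wx": 0, "wy": 0, "wz": 0},
    {"claw": 1, "x": 0, "y": 0, "z": 20, "wx": 0, "wy": 0, "wz": 0},
    {"claw": 1, "x": 0, "y": 0, "z": 30, "wx": 0, "wy": 0, "wz": 0},
    {"claw": 1, "x": 0, "y": 0, "z": 20, "wx": 0, "wy": 0, "wz": 0},
    {"claw": 1, "x": 0, "y": 0, "z": 6, "wx": 0, "wy": 0, "wz": 0},
    {"claw": 1, "x": 0, "y": 0, "z": 0, "wx": 0, "wy": 0, "wz": 0},
    {"claw": 1, "x": 0, "y": 0, "z": 0, "wx": 0, "wy": 0, "wz": 0},
  ],
)

```text
time_s: 14.35
position: [0.5113, 0.0734, 0.0356]
tcp_rot: [[-0.963, 0.271, 0.002], [0.271, 0.963, 0.0], [-0.002, 0.001, -1.0]]
wrist_force: [-0.4, -0.6, 0.8]
grip_width: 0.0004
grasp_force: 0.0
```

Emit:
jog_arm(
  series=[
    {"claw": 1, "x": -6, "y": 0, "z": 0, "wx": 0, "wy": 0, "wz": 0},
    {"claw": 1, "x": -6, "y": 0, "z": 0, "wx": 0, "wy": 0, "wz": 0},
    {"claw": 1, "x": -4, "y": 0, "z": 0, "wx": 0, "wy": 0, "wz": 0},
    {"claw": 1, "x": -3, "y": 0, "z": 0, "wx": 0, "wy": 0, "wz": 0},
    {"claw": 1, "x": -3, "y": 0, "z": 0, "wx": 0, "wy": 0, "wz": 0},
    {"claw": 1, "x": -3, "y": 0, "z": 0, "wx": 0, "wy": 0, "wz": 0},
    {"claw": 1, "x": -3, "y": 0, "z": 0, "wx": 0, "wy": 0, "wz": 0},
  ],
)

```text
time_s: 15.05
position: [0.5365, 0.066, 0.0345]
tcp_rot: [[-0.963, 0.27, -0.002], [0.27, 0.963, 0.0], [0.002, -0.0, -1.0]]
wrist_force: [-3.0, 1.0, 3.0]
grip_width: 0.0002
grasp_force: 1.6
```

Emit:
jog_arm(
  series=[
    {"claw": 1, "x": -3, "y": 0, "z": 0, "wx": 0, "wy": 0, "wz": 0},
    {"claw": 1, "x": -3, "y": 0, "z": 0, "wx": 0, "wy": 0, "wz": 0},
    {"claw": 1, "x": -3, "y": 0, "z": 0, "wx": 0, "wy": 0, "wz": 0},
    {"claw": 1, "x": -3, "y": 0, "z": 0, "wx": 0, "wy": 0, "wz": 0},
    {"claw": 1, "x": -3, "y": 0, "z": 0, "wx": 0, "wy": 0, "wz": 0},
  ],
)

```text
time_s: 15.55
position: [0.5517, 0.0618, 0.0345]
tcp_rot: [[-0.963, 0.27, -0.0], [0.27, 0.963, 0.0], [0.0, 0.0, -1.0]]
wrist_force: [-2.2, 0.1, 1.0]
grip_width: 0.0005
grasp_force: 1.3
```

Emit:
jog_arm(
  series=[
    {"claw": 1, "x": -3, "y": 0, "z": 0, "wx": 0, "wy": 0, "wz": 0},
    {"claw": 1, "x": -3, "y": 0, "z": 0, "wx": 0, "wy": 0, "wz": 0},
    {"claw": 1, "x": -3, "y": 0, "z": 0, "wx": 0, "wy": 0, "wz": 0},
    {"claw": 1, "x": -3, "y": 0, "z": 0, "wx": 0, "wy": 0, "wz": 0},
    {"claw": 1, "x": -3, "y": 0, "z": 0, "wx": 0, "wy": 0, "wz": 0},
  ],
)

```text
time_s: 16.05
position: [0.5662, 0.0577, 0.0345]
tcp_rot: [[-0.963, 0.27, 0.0], [0.27, 0.963, 0.0], [-0.0, 0.0, -1.0]]
wrist_force: [-3.0, -0.7, -0.2]
grip_width: 0.0003
grasp_force: 1.1
```

Emit:
jog_arm(
  series=[
    {"claw": 1, "x": -2, "y": 0, "z": 0, "wx": 0, "wy": 0, "wz": 0},
    {"claw": 1, "x": -2, "y": 0, "z": 0, "wx": 0, "wy": 0, "wz": 0},
    {"claw": 1, "x": -2, "y": 0, "z": 0, "wx": 0, "wy": 0, "wz": 0},
  ],
)

```text
time_s: 16.35
position: [0.5719, 0.0561, 0.0345]
tcp_rot: [[-0.963, 0.27, 0.0], [0.27, 0.963, 0.0], [-0.0, 0.0, -1.0]]
wrist_force: [-1.4, 0.1, 0.7]
grip_width: 0.0002
grasp_force: 1.0
```

Emit:
jog_arm(
  series=[
    {"claw": 1, "x": -2, "y": 0, "z": 0, "wx": 0, "wy": 0, "wz": 0},
    {"claw": 1, "x": -1, "y": 0, "z": 0, "wx": 0, "wy": 0, "wz": 0},
  ],
)

```text
time_s: 16.55
position: [0.5748, 0.0553, 0.0345]
tcp_rot: [[-0.963, 0.27, 0.0], [0.27, 0.963, 0.0], [-0.0, 0.0, -1.0]]
wrist_force: [-1.9, 0.5, -0.3]
grip_width: 0.0006
grasp_force: 1.0
```

Emit:
jog_arm(
  series=[
    {"claw": 1, "x": -1, "y": 0, "z": 0, "wx": 0, "wy": 0, "wz": 0},
    {"claw": 1, "x": -1, "y": 0, "z": 0, "wx": 0, "wy": 0, "wz": 0},
  ],
)

```text
time_s: 16.75
position: [0.5765, 0.0548, 0.0345]
tcp_rot: [[-0.963, 0.27, -0.0], [0.27, 0.963, 0.0], [0.0, 0.0, -1.0]]
wrist_force: [-1.8, 0.3, -0.2]
grip_width: 0.0011
grasp_force: 0.9
```

Emit:
jog_arm(
  series=[
    {"claw": 1, "x": -1.5, "y": 0, "z": 0, "wx": 0, "wy": 0, "wz": 0},
    {"claw": 1, "x": -1.5, "y": 0, "z": 0, "wx": 0, "wy": 0, "wz": 0},
  ],
)

```text
time_s: 16.95
position: [0.5795, 0.054, 0.0345]
tcp_rot: [[-0.963, 0.27, 0.0], [0.27, 0.963, 0.0], [-0.0, 0.0, -1.0]]
wrist_force: [-0.8, 0.4, -1.2]
grip_width: 0.0006
grasp_force: 0.8
```

Emit:
jog_arm(
  series=[
    {"claw": 1, "x": -1.5, "y": 0, "z": 0, "wx": 0, "wy": 0, "wz": 0},
    {"claw": 1, "x": -1.5, "y": 0, "z": 0, "wx": 0, "wy": 0, "wz": 0},
  ],
)

```text
time_s: 17.15
position: [0.5824, 0.0532, 0.0345]
tcp_rot: [[-0.963, 0.27, 0.0], [0.27, 0.963, 0.0], [-0.0, 0.0, -1.0]]
wrist_force: [-2.1, 0.7, -1.4]
grip_width: 0.0004
grasp_force: 0.8
```

Emit:
jog_arm(
  series=[
    {"claw": 1, "x": -1, "y": 0, "z": 0, "wx": 0, "wy": 0, "wz": 0},
    {"claw": 1, "x": -1, "y": 0, "z": 0, "wx": 0, "wy": 0, "wz": 0},
  ],
)

```text
time_s: 17.35
position: [0.5843, 0.0526, 0.0345]
tcp_rot: [[-0.963, 0.27, -0.0], [0.27, 0.963, 0.0], [0.0, 0.0, -1.0]]
wrist_force: [-1.3, 1.1, -1.6]
grip_width: 0.0006
grasp_force: 0.7
```

Emit:
jog_arm(
  series=[
    {"claw": 1, "x": -1.5, "y": 0, "z": 0, "wx": 0, "wy": 0, "wz": 0},
    {"claw": 1, "x": -1.5, "y": 0, "z": 0, "wx": 0, "wy": 0, "wz": 0},
  ],
)

```text
time_s: 17.55
position: [0.5872, 0.0518, 0.0345]
tcp_rot: [[-0.963, 0.27, -0.0], [0.27, 0.963, 0.0], [0.0, 0.0, -1.0]]
wrist_force: [-1.7, 0.7, -1.2]
grip_width: 0.0006
grasp_force: 0.7
```

Emit:
jog_arm(
  series=[
    {"claw": 1, "x": -1, "y": 0, "z": 0, "wx": 0, "wy": 0, "wz": 0},
    {"claw": 1, "x": -1, "y": 0, "z": 0, "wx": 0, "wy": 0, "wz": 0},
  ],
)

```text
time_s: 17.75
position: [0.5891, 0.0513, 0.0346]
tcp_rot: [[-0.963, 0.27, -0.0], [0.27, 0.963, 0.0], [0.0, 0.0, -1.0]]
wrist_force: [-1.6, 1.2, -1.1]
grip_width: 0.0002
grasp_force: 0.7
```

Emit:
jog_arm(
  series=[
    {"claw": 1, "x": -1, "y": 0, "z": 0, "wx": 0, "wy": 0, "wz": 0},
    {"claw": 1, "x": -1, "y": 0, "z": 0, "wx": 0, "wy": 0, "wz": 0},
  ],
)

```text
time_s: 17.95
position: [0.591, 0.0508, 0.0346]
tcp_rot: [[-0.963, 0.27, 0.0], [0.27, 0.963, 0.0], [-0.0, 0.0, -1.0]]
wrist_force: [-0.9, 0.4, -2.0]
grip_width: 0.0002
grasp_force: 0.7
```

Emit:
jog_arm(
  series=[
    {"claw": 1, "x": -1, "y": 0, "z": 0, "wx": 0, "wy": 0, "wz": 0},
    {"claw": 1, "x": -1, "y": 0, "z": 0, "wx": 0, "wy": 0, "wz": 0},
  ],
)

```text
time_s: 18.15
position: [0.593, 0.0502, 0.0346]
tcp_rot: [[-0.963, 0.27, 0.0], [0.27, 0.963, 0.0], [-0.0, 0.0, -1.0]]
wrist_force: [-1.4, 0.4, -1.1]
grip_width: 0.0005
grasp_force: 0.7
```

Emit:
jog_arm(
  series=[
    {"claw": 1, "x": -1, "y": 0, "z": 0, "wx": 0, "wy": 0, "wz": 0},
    {"claw": 1, "x": -1, "y": 0, "z": 0, "wx": 0, "wy": 0, "wz": 0},
  ],
)

```text
time_s: 18.35
position: [0.5942, 0.0499, 0.0346]
tcp_rot: [[-0.963, 0.27, -0.002], [0.27, 0.963, 0.001], [0.002, 0.0, -1.0]]
wrist_force: [-4.6, 1.2, 0.3]
grip_width: 0.0004
grasp_force: 2.2
```

Emit:
jog_arm(
  series=[
    {"claw": 1, "x": -1, "y": 0, "z": 0, "wx": 0, "wy": 0, "wz": 0},
    {"claw": 1, "x": -1, "y": 0, "z": 0, "wx": 0, "wy": 0, "wz": 0},
  ],
)

```text
time_s: 18.55
position: [0.5952, 0.0497, 0.0345]
tcp_rot: [[-0.963, 0.27, -0.004], [0.27, 0.963, 0.001], [0.004, 0.0, -1.0]]
wrist_force: [-6.9, 2.3, 3.9]
grip_width: 0.0004
grasp_force: 3.8
```

Emit:
jog_arm(
  series=[
    {"claw": 1, "x": -1.5, "y": 0, "z": 0, "wx": 0, "wy": 0, "wz": 0},
    {"claw": 1, "x": -1.5, "y": 0, "z": 0, "wx": 0, "wy": 0, "wz": 0},
    {"claw": 1, "x": 0, "y": 0, "z": 0, "wx": 0, "wy": 0, "wz": 0},
  ],
)

```text
time_s: 18.85
position: [0.5967, 0.0494, 0.0346]
tcp_rot: [[-0.963, 0.27, -0.007], [0.27, 0.963, 0.002], [0.007, -0.0, -1.0]]
wrist_force: [-11.2, 2.9, 4.4]
grip_width: 0.0004
grasp_force: 5.3
```

Emit:
jog_arm(
  series=[
    {"claw": 1, "x": -1, "y": 0, "z": 0, "wx": 0, "wy": 0, "wz": 0},
    {"claw": 1, "x": -1, "y": 0, "z": 0, "wx": 0, "wy": 0, "wz": 0},
    {"claw": 1, "x": 0, "y": 0, "z": 0, "wx": 0, "wy": 0, "wz": 0},
  ],
)

```text
time_s: 19.15
position: [0.5974, 0.0492, 0.0346]
tcp_rot: [[-0.963, 0.27, -0.009], [0.27, 0.963, 0.002], [0.01, -0.0, -1.0]]
wrist_force: [-13.3, 4.1, 7.8]
grip_width: 0.0004
grasp_force: 6.8
```

Emit:
jog_arm(
  series=[
    {"claw": 1, "x": 1.5, "y": 0, "z": 0, "wx": 0, "wy": 0, "wz": 0},
    {"claw": 1, "x": 0, "y": 0, "z": 0, "wx": 0, "wy": 0, "wz": 0},
  ],
)

```text
time_s: 19.35
position: [0.5975, 0.0492, 0.0346]
tcp_rot: [[-0.963, 0.27, -0.006], [0.27, 0.963, 0.002], [0.006, -0.0, -1.0]]
wrist_force: [-8.8, 2.8, 4.6]
grip_width: 0.0006
grasp_force: 4.7
```

Emit:
jog_arm(
  series=[
    {"claw": 1, "x": 1, "y": 0, "z": 0, "wx": 0, "wy": 0, "wz": 0},
    {"claw": 1, "x": 0, "y": 0, "z": 0, "wx": 0, "wy": 0, "wz": 0},
  ],
)

```text
time_s: 19.55
position: [0.5975, 0.0492, 0.0346]
tcp_rot: [[-0.963, 0.27, -0.003], [0.27, 0.963, 0.001], [0.004, 0.0, -1.0]]
wrist_force: [-7.0, 2.4, 2.4]
grip_width: 0.0003
grasp_force: 3.4
```

Emit:
jog_arm(
  series=[
    {"claw": 1, "x": 1, "y": 0, "z": 0, "wx": 0, "wy": 0, "wz": 0},
    {"claw": 1, "x": 0, "y": 0, "z": 0, "wx": 0, "wy": 0, "wz": 0},
  ],
)

```text
time_s: 19.75
position: [0.597, 0.0493, 0.0346]
tcp_rot: [[-0.963, 0.27, -0.002], [0.27, 0.963, 0.001], [0.003, 0.0, -1.0]]
wrist_force: [-5.2, 2.2, 0.4]
grip_width: 0.0002
grasp_force: 2.8
```

Emit:
jog_arm(
  series=[
    {"claw": 1, "x": 1, "y": 0, "z": 0, "wx": 0, "wy": 0, "wz": 0},
    {"claw": 1, "x": 0, "y": 0, "z": 0, "wx": 0, "wy": 0, "wz": 0},
  ],
)

```text
time_s: 19.95
position: [0.5965, 0.0494, 0.0345]
tcp_rot: [[-0.963, 0.27, -0.002], [0.27, 0.963, 0.001], [0.002, 0.0, -1.0]]
wrist_force: [-4.7, 2.1, 1.1]
grip_width: 0.0003
grasp_force: 2.7
```

Emit:
jog_arm(
  series=[
    {"claw": 1, "x": 1, "y": 0, "z": 0, "wx": 0, "wy": 0, "wz": 0},
    {"claw": 1, "x": 0, "y": 0, "z": 0, "wx": 0, "wy": 0, "wz": 0},
  ],
)

```text
time_s: 20.15
position: [0.5961, 0.0494, 0.0345]
tcp_rot: [[-0.963, 0.27, -0.0], [0.27, 0.963, 0.0], [0.0, 0.0, -1.0]]
wrist_force: [-4.9, 1.9, 0.4]
grip_width: 0.0007
grasp_force: 2.2
```

Emit:
jog_arm(
  series=[
    {"claw": 1, "x": 1, "y": 0, "z": 0, "wx": 0, "wy": 0, "wz": 0},
    {"claw": 1, "x": 0, "y": 0, "z": 0, "wx": 0, "wy": 0, "wz": 0},
  ],
)

```text
time_s: 20.35
position: [0.5954, 0.0495, 0.0345]
tcp_rot: [[-0.963, 0.27, 0.0], [0.27, 0.963, 0.0], [-0.0, 0.0, -1.0]]
wrist_force: [-3.3, 1.9, 0.5]
grip_width: 0.0004
grasp_force: 1.5
```

Emit:
jog_arm(
  series=[
    {"claw": 1, "x": 1, "y": 0, "z": 0, "wx": 0, "wy": 0, "wz": 0},
    {"claw": 1, "x": 0, "y": 0, "z": 0, "wx": 0, "wy": 0, "wz": 0},
  ],
)

```text
time_s: 20.55
position: [0.5947, 0.0497, 0.0346]
tcp_rot: [[-0.963, 0.27, 0.001], [0.27, 0.963, -0.0], [-0.001, 0.0, -1.0]]
wrist_force: [-2.2, 0.8, -0.5]
grip_width: 0.0006
grasp_force: 0.8
```

Emit:
jog_arm(
  series=[
    {"claw": 1, "x": 1, "y": 0, "z": 0, "wx": 0, "wy": 0, "wz": 0},
    {"claw": 1, "x": 0, "y": 0, "z": 0, "wx": 0, "wy": 0, "wz": 0},
  ],
)

```text
time_s: 20.75
position: [0.5944, 0.0498, 0.0353]
tcp_rot: [[-0.963, 0.271, 0.003], [0.271, 0.963, -0.0], [-0.003, 0.0, -1.0]]
wrist_force: [0.2, 0.1, 0.4]
grip_width: 0.0004
grasp_force: 0.0
```

Emit:
jog_arm(
  series=[
    {"claw": 1, "x": 1, "y": 0, "z": 0, "wx": 0, "wy": 0, "wz": 0},
    {"claw": 1, "x": 0, "y": 0, "z": 0, "wx": 0, "wy": 0, "wz": 0},
  ],
)

```text
time_s: 20.95
position: [0.5929, 0.0503, 0.035]
tcp_rot: [[-0.963, 0.27, 0.001], [0.27, 0.963, -0.0], [-0.001, 0.0, -1.0]]
wrist_force: [0.5, -0.2, -1.0]
grip_width: 0.0002
grasp_force: 0.0
```

Emit:
jog_arm(
  series=[
    {"claw": 1, "x": 4, "y": 0, "z": 0, "wx": 0, "wy": 0, "wz": 0},
    {"claw": 1, "x": 0, "y": 0, "z": 0, "wx": 0, "wy": 0, "wz": 0},
    {"claw": 1, "x": 0, "y": 0, "z": 0, "wx": 0, "wy": 0, "wz": 0},
  ],
)

```text
time_s: 21.25
position: [0.5885, 0.0515, 0.0346]
tcp_rot: [[-0.963, 0.27, 0.0], [0.27, 0.963, 0.0], [-0.0, 0.0, -1.0]]
wrist_force: [-0.7, -0.7, 0.5]
grip_width: 0.0004
grasp_force: 0.0
```

```bash
python3 - <<'E'
from h import *
s=arm.get_state();print({k:np.round(s[k],4) for k in("position","wrist_force","grip_width")})
b=arm.get_image("scene")[165:275,230:360,::-1]
cv2.imwrite("pics/s3.png",cv2.resize(b,None,fx=5.4,fy=5.4,interpolation=2))
E
```

```text
{'position': array([0.5885, 0.0515, 0.0346]), 'wrist_force': array([-0.6595, -0.6953,  0.5446]), 'grip_width': np.float64(0.0004)}
```

View pics/s3.png

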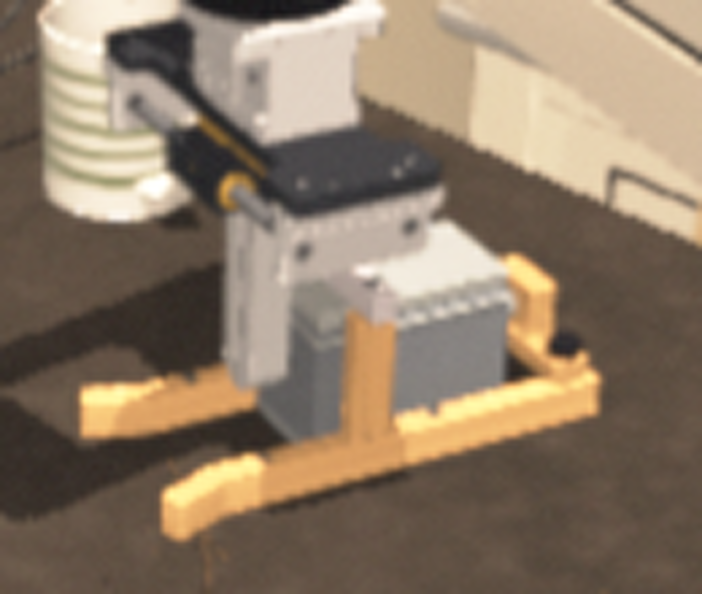

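Emit:
jog_arm(
  series=[
    {"claw": 1, "x": -3, "y": 0, "z": 0, "wx": 0, "wy": 0, "wz": 0},
    {"claw": 1, "x": -1.5, "y": 0, "z": 0, "wx": 0, "wy": 0, "wz": 0},
    {"claw": 1, "x": 0, "y": 0, "z": 0, "wx": 0, "wy": 0, "wz": 0},
    {"claw": 1, "x": 0, "y": 0, "z": 0, "wx": 0, "wy": 0, "wz": 0},
  ],
)

```text
time_s: 21.7
position: [0.593, 0.0502, 0.0345]
tcp_rot: [[-0.963, 0.27, -0.0], [0.27, 0.963, 0.0], [0.0, 0.0, -1.0]]
wrist_force: [-0.4, -0.0, -0.1]
grip_width: 0.0003
grasp_force: 0.0
```

Emit:
jog_arm(
  series=[
    {"claw": 1, "x": -0.5, "y": 0, "z": 0, "wx": 0, "wy": 0, "wz": 0},
    {"claw": 1, "x": 0, "y": 0, "z": 0, "wx": 0, "wy": 0, "wz": 0},
  ],
)

```text
time_s: 21.9
position: [0.5934, 0.0501, 0.0346]
tcp_rot: [[-0.963, 0.27, 0.0], [0.27, 0.963, 0.0], [-0.0, 0.0, -1.0]]
wrist_force: [-0.2, -0.4, -0.4]
grip_width: 0.0006
grasp_force: 0.0
```

Emit:
jog_arm(
  series=[
    {"claw": 1, "x": -0.5, "y": 0, "z": 0, "wx": 0, "wy": 0, "wz": 0},
    {"claw": 1, "x": 0, "y": 0, "z": 0, "wx": 0, "wy": 0, "wz": 0},
  ],
)

```text
time_s: 22.1
position: [0.5939, 0.05, 0.0346]
tcp_rot: [[-0.963, 0.27, 0.0], [0.27, 0.963, 0.0], [-0.0, 0.0, -1.0]]
wrist_force: [-0.2, -0.3, -0.2]
grip_width: 0.0003
grasp_force: 0.0
```

Emit:
jog_arm(
  series=[
    {"claw": 1, "x": -0.5, "y": 0, "z": 0, "wx": 0, "wy": 0, "wz": 0},
    {"claw": 1, "x": 0, "y": 0, "z": 0, "wx": 0, "wy": 0, "wz": 0},
  ],
)

```text
time_s: 22.3
position: [0.5943, 0.0498, 0.0346]
tcp_rot: [[-0.963, 0.27, -0.0], [0.27, 0.963, 0.0], [0.0, 0.0, -1.0]]
wrist_force: [0.5, 0.1, -0.7]
grip_width: 0.0003
grasp_force: 0.0
```

Emit:
jog_arm(
  series=[
    {"claw": 1, "x": -0.5, "y": 0, "z": 0, "wx": 0, "wy": 0, "wz": 0},
    {"claw": 1, "x": 0, "y": 0, "z": 0, "wx": 0, "wy": 0, "wz": 0},
  ],
)

```text
time_s: 22.5
position: [0.5944, 0.0498, 0.0346]
tcp_rot: [[-0.963, 0.27, -0.001], [0.27, 0.963, 0.0], [0.001, -0.0, -1.0]]
wrist_force: [-2.4, -0.1, 1.3]
grip_width: 0.0005
grasp_force: 1.0
```

Emit:
jog_arm(
  series=[
    {"claw": 1, "x": -0.5, "y": 0, "z": 0, "wx": 0, "wy": 0, "wz": 0},
    {"claw": 1, "x": 0, "y": 0, "z": 0, "wx": 0, "wy": 0, "wz": 0},
  ],
)

```text
time_s: 22.7
position: [0.5943, 0.0498, 0.0346]
tcp_rot: [[-0.963, 0.27, -0.002], [0.27, 0.963, 0.0], [0.002, -0.0, -1.0]]
wrist_force: [-4.3, 0.5, 3.3]
grip_width: 0.0006
grasp_force: 2.6
```

The peak press was about 4.3 mm, and it settled against the bumper in a stable rest. I'll ease off slowly, back away and rise clear.

Emit:
jog_arm(
  series=[
    {"claw": 1, "x": 0.5, "y": 0, "z": 0, "wx": 0, "wy": 0, "wz": 0},
    {"claw": 1, "x": 0.5, "y": 0, "z": 0, "wx": 0, "wy": 0, "wz": 0},
    {"claw": 1, "x": 1, "y": 0, "z": 0, "wx": 0, "wy": 0, "wz": 0},
    {"claw": 1, "x": 3, "y": 0, "z": 0, "wx": 0, "wy": 0, "wz": 0},
    {"claw": 1, "x": 10, "y": 0, "z": 0, "wx": 0, "wy": 0, "wz": 0},
    {"claw": 1, "x": 20, "y": 0, "z": 0, "wx": 0, "wy": 0, "wz": 0},
    {"claw": 1, "x": 25, "y": 0, "z": 0, "wx": 0, "wy": 0, "wz": 0},
    {"claw": 1, "x": 20, "y": 0, "z": -10, "wx": 0, "wy": 0, "wz": 0},
  ],
)

```text
time_s: 23.5
position: [0.5155, 0.0715, 0.0429]
tcp_rot: [[-0.963, 0.27, -0.003], [0.27, 0.963, 0.0], [0.003, -0.001, -1.0]]
wrist_force: [0.3, -0.6, 0.3]
grip_width: 0.0002
grasp_force: 0.0
```

Emit:
jog_arm(
  series=[
    {"claw": 1, "x": 10, "y": 0, "z": -30, "wx": 0, "wy": 0, "wz": 0},
    {"claw": 1, "x": 20, "y": 20, "z": -40, "wx": 0, "wy": 0, "wz": 0},
    {"claw": 1, "x": 20, "y": 30, "z": -30, "wx": 0, "wy": 0, "wz": 0},
    {"claw": 1, "x": 10, "y": 40, "z": -10, "wx": 0, "wy": 0, "wz": 0},
    {"claw": 1, "x": 0, "y": 30, "z": 0, "wx": 0, "wy": 0, "wz": 0},
    {"claw": 1, "x": 0, "y": 0, "z": 0, "wx": 0, "wy": 0, "wz": 0},
  ],
)

```text
time_s: 24.1
position: [0.493, 0.2061, 0.1553]
tcp_rot: [[-0.964, 0.266, 0.002], [0.266, 0.964, 0.002], [-0.002, 0.002, -1.0]]
wrist_force: [0.6, -1.0, -0.0]
grip_width: 0.0003
grasp_force: 0.0
```

```bash
python3 - <<'E'
from h import *
s=arm.get_state();print({k:np.round(s[k],4) for k in("time_s","position","wrist_force")})
a=arm.get_image("top")[155:255,265:355,::-1]
b=arm.get_image("scene")[175:275,235:355,::-1]
cv2.imwrite("pics/f.png",np.hstack([cv2.resize(a,None,fx=3.7,fy=3.7,interpolation=2),cv2.resize(b,None,fx=3.7,fy=3.7,interpolation=2)]))
E
```

```text
{'time_s': np.float64(24.1), 'position': array([0.493 , 0.2061, 0.1553]), 'wrist_force': array([ 0.6393, -1.0111, -0.047 ])}
```

View pics/f.png

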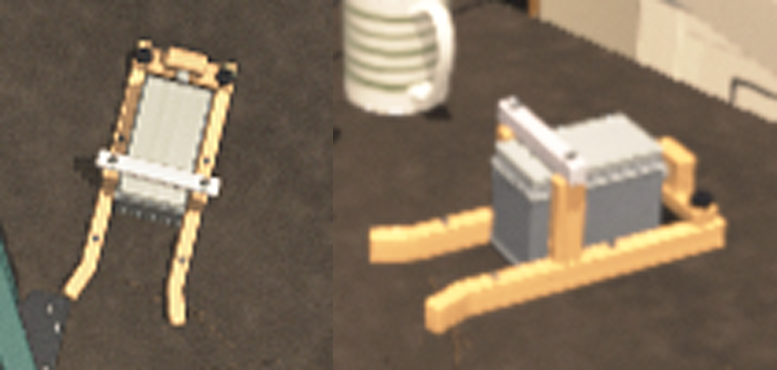

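The caddy stands straight under the bar with its lid down, against the stop, and the robot is clear.

```bash
python3 -c "
from cell import arm
print(arm.finish_job())"
```

```text
the job is handed in; nothing more can be done
None
```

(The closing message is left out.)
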